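# Click the battery pack into the bench charger and switch it on

### The arm

A 7-joint arm with a two-finger parallel gripper is mounted at the origin on a cart in front of the work surface, level with it; the furniture and walls round the work are solid. World frame = base frame: x ahead of the robot, y to its left, z up, the work surface at z = 0. Lengths are in m, angles in rad, forces in N, time in s.
With the tool pointing down it reaches from about 0.425 to 0.925 m from the base axis. Payload 6.8 kg.
Tool frame: the origin (TCP) lies between the finger pads; the fingertips stand 11 mm ahead of it and the grasp point (between the pads) lies 8 mm behind it; z points along the fingers, y is the line along which they close (so a half turn about z gives the same grasp; the last joint's range is limited). The gripper opens to 85 mm and grips with 20 to 120 N. Pads are 22 mm wide; open, the fingers measure 114 mm over their backs; the gripper's body (76 mm by 85 mm) begins 54 mm behind the grasp point. The pads swing forward as they close: fully open they stand 13 mm farther back than shut.
Start: joints at [1.044, 0.477, 0.022, 1.555, -0.011, 1.109, -0.083], TCP at [0.275, -0.617, 0.242] pointing down, gripper open.
Joint ranges: [-2.96, 2.96], [-0.34, 2.1], [-1.41, 1.46], [0.24, 2.44], [-1.37, 4.51], [0.17, 1.92], [-2.96, 2.96]. Speed limits (rad/s): [2.39, 2.39, 3.14, 3.14, 3.14, 3.14, 3.14].

### API

Orientations are given as a rotation vector (axis times angle).
In Python, from bench import r gives the robot as it stands.
- The arm moves only by the tool send_rows, never from a script. Its argument "deltas" is a list of rows, each an object of numbers: "dx", "dy", "dz": the shift along the world's x, y, z in mm; "rx", "ry", "rz": the turn, a rotation vector about the world's x, y, z in degrees. A call has 1 to 5 rows; each row is the pose to reach, as a shift and turn from the pose commanded when the call began; what a row does not reach only later rows make up. A row lasts 1/12 s, in which the tool goes at most 41.7 mm and 7.16 degrees, less where a joint would pass 70% of its speed; a pose out of reach is approached as far as the arm can. A call with a gripper value outside its range is refused whole. "jaw" is the finger opening in mm, from 0 to 85.4, set as the call begins (left out, the last holds). The fingers move at their own pace and stop on an object; "newtons" is the grip in N (left out, the last holds). Time passes only in rows, so rows that repeat a pose let the fingers close. It gives the time, the measured TCP pose, the force, the opening and the grip force at its end, in the units of the state.
- r.get_obs(): the state, without advancing time (a new reading comes with each control period).
- r.grab_frame(name): name is "scene" or "top"; returns a dict with "frame" (480x640x3 uint8, blue, green, red), "z_map" (480x640 float32, m along the optical axis (not along the pixel's ray), 0 where there is no reading), "vertical_fov" (degrees; the focal length in pixels is half the picture's height over the tangent of half this angle, whatever the lens; pixels are square), "cx", "cy" (the principal point, pixels), "xyz" and "orientation" of the camera in the world. Camera axes: x right, y down, z forward; pixel columns grow to the right and rows downward; lengths in m; the calibration is good to about 2 mm. A picture is of the moment at which its call begins.
- r.hand_in(): hands the job in; it is judged then, once.
The state is a dict: "clock": time; "joints": joint angles; "qvel": joint speeds; "tau": joint torques, N m; "tcp_pos": TCP position; "orientation": TCP orientation; "contact_force": force on the tool from outside, world axes, zero at the start; "moment": the same for the moment, N m; "grip_width": finger opening in m; "gripper_force": force on a finger pad.
Only numpy, scipy, OpenCV 4.12 (cv2) and the standard library are available. Lean on these libraries where they do the work, as an engineer would, in place of code of your own. Each camera call takes 0.05 s, during which the arm holds its last target. There are 200 camera calls.

### The job

The big battery pack has been set down askew on the loading deck of the bench charger. Line it up with the rails and push it in until it is fully home and the spring catch has clicked in behind its shoulder; then press down the raised half of the rocker switch all the way, to switch the charger on. Leave the bolt, nuts and screw lying beside the charger where they are.

Things in the scene. Friction and masses are not known exactly. Their poses are not given: they have to be found in the camera images.
- dock: Bench charger screwed to the table: grey base plate 262 x 150 mm (x -137 to 125, y -75 to 75), whose top, at z 12 mm, is the deck the pack slides on; a black housing at the far end (x 75 to 125, y -62 to 62, top at z 56). Origin: on the table, under the base; x = direction in which the pack slides in, y = left of it, z up. Mm values called 'charger frame' below are in this frame.
- rail_mouth (a point): On the deck, midway between the two black rails (14 mm high) where they begin: charger frame x 10, y 0, z 12; same axes. They run on to x 75, inner walls at y +-38.5, with lips from y +-32 outward over the pack's foot (9 mm free under them). In front the rails flare open over 22 mm to about y +-48, which draws in a pack up to 7 mm off centre or 0.08 rad askew.
- pack_home (a point): Where the pack's centre (pack_mid) is when it is fully home against the housing's face: charger frame x 23, y 0, z 36; same axes.
- pack_mid (a point): Centre, half-way up, of the loose battery pack: 104 long (x), 92 wide (y), 48 mm high, 0.5 to 0.8 kg, black with a grey collar. x = leading end, z up. It starts flat on the deck, leading end towards the housing, 90 to 100 mm behind the base origin, up to 27 mm off the centre line and 0.2 rad askew. Too wide for most grippers: push it low down. It slides on the deck at 1 to 3 N.
- pack_rear (a point): Middle of the pack's flat rear face (pack_mid x -52), 20 mm above the deck; axes of the pack. Push here. The face is 74 mm wide. Pushing takes up to about 15 N while the collar forces the catch aside.
- pack_shoulder (a point): Left shoulder of the pack, behind which the catch clicks (pack_mid x +12, y +46, 27 mm above the deck); axes of the pack. Ahead of it (x +12 to +52) is the collar, 92 mm wide; behind it the body is 74 wide. Both begin 16 mm above the deck; below them a foot flange 74 wide, 7 thick and a neck 60 wide run the whole length, fitting the rails with 1.5 to 2 mm play a side.
- catch (a joint): Angle of the spring catch, rad: 0 = sprung in (rest), positive = pushed outward, away from the pack. The collar pushes it out to 0.06 to 0.12; it springs back to about 0 once the shoulder has passed it, in the last 3 mm of the pack's travel.
- catch_nose (a point): Inner tip of the spring catch, a bent steel leaf 16 mm tall on the left (+y) of the rails, pivoted at the housing. At rest it is at charger frame x 32, y 40, z 39 with the charger's axes: in the way of the collar, clear of the narrower body behind it. The leaf reaches back to x 0, where it bends outward to y 65 and so leads the collar in.
- rocker (a joint): Angle of the rocker switch, rad: 0 = off (at the start), 0.34 = on (raised half pressed fully down). It needs about 2 N and stays where it is left.
- rocker_raised (a point): Point on the top face of the rocker's raised half, 14 mm from its pivot, where to press straight down; full travel lowers it about 5 mm, to z 63.5, where that half lies level. The rocker is a black paddle 42 mm long (charger y) and 22 wide (x) on top of the housing; its pivot is at charger frame x 103, y 0, z 63.5 and the raised half is the right one (-y).
- hexbolt: Bystander: zinc hex bolt, 64 mm long, lying right of the charger.
- nut: Bystander: zinc hex nut, 32 mm across the flats and 16 high, right of the charger.
- screw: Bystander: zinc machine screw, 55 mm long, left of the charger.
- brass_nut: Bystander: brass hex nut, 26 mm across the flats and 13 high, left of the charger.
Things that resemble listed ones, but are neither listed nor needed, are in the scene too. Of the things that look like the part that bears pack_mid, the larger one is meant.

How it is judged:
By the outcome, as a careful person would: the job done as asked, in the order asked, and still so for the second after the job is handed in, with the robot touching nothing.
It also fails if it takes over 67 s, if anything falls off the work surface, if the arm or the gripper's body presses on something with over 40 N, if the wrist force passes 120 N, or if a joint passes its speed limit or range.

## Working session

There is one attempt and no reset: what is moved stays moved. The work goes in short steps, Python scripts to look and compute and a tool call to move; the robot and the scene stay as the last step left them, time stands still between calls to the robot, and variables do not carry over. Pictures are saved under pics/ and viewed, at most 10 in all, crops included, and the job is handed in when it is done.

Besides the shell and the picture viewer there is one more tool, called after ">>>" by a JSON object that holds its "method" and its "body". send_rows: Moves the arm, as the interface text tells. Its arguments: {"type":"object","properties":{"deltas":{"type":"array","items":{"type":"object","properties":{"dx":{"type":"number"},"dy":{"type":"number"},"dz":{"type":"number"},"rx":{"type":"number"},"ry":{"type":"number"},"rz":{"type":"number"}}}},"jaw":{"type":"number"},"newtons":{"type":"number"}},"required":["deltas"]}

```bash
mkdir -p pics; cat > h.py <<'E'
import numpy as np,cv2
from scipy.spatial.transform import Rotation as R
from bench import r
def cam(n):
    f=r.grab_frame(n); o=np.array(f["orientation"],float)
    M=R.from_rotvec(o).as_matrix() if o.size==3 else (o if o.shape==(3,3) else R.from_quat(o).as_matrix())
    f["M"]=M; f["f"]=240/np.tan(np.radians(f["vertical_fov"])/2); return f
def cloud(f):
    v,u=np.mgrid[:480,:640]; z=f["z_map"]
    p=np.stack([(u-f["cx"])/f["f"]*z,(v-f["cy"])/f["f"]*z,z],-1)
    return p@f["M"].T+np.array(f["xyz"])
E
python3 - <<'E'
from h import *
for n in("scene","top"):
    f=cam(n); cv2.imwrite(f"pics/{n}0.png",f["frame"]); np.savez(f"{n}0.npz",P=cloud(f),z=f["z_map"])
    print(n,f["xyz"],f["orientation"],f["vertical_fov"],f["cx"],f["cy"])
print(r.get_obs())
E
```

```text
scene [-0.1183017  -0.65746824  0.59622714] [-1.95724583  0.80810309 -0.43629524] 42.93901775027617 315.9672149383662 234.30186722765083
top [0.46849682 0.02229624 0.93804404] [-2.18953842  2.19900611 -0.09493468] 48.162801716338315 322.91339613642407 238.63018382025658
{'clock': 0.1, 'joints': array([ 1.04388801,  0.47774999,  0.02235999,  1.55634547, -0.01151041,
        1.10929891, -0.08308443]), 'qvel': array([ 0.00096983, -0.00051878,  0.00010273, -0.00240291,  0.00054482,
       -0.00101857, -0.00060456]), 'tau': array([ 4.97357207e-03, -5.97752881e+01,  1.61375787e+00, -2.81952435e+01,
        1.28469543e-02,  5.02397350e-03, -1.89336367e-05]), 'tcp_pos': array([ 0.27427857, -0.61619984,  0.24140443]), 'orientation': array([-3.07138707e+00, -6.52755077e-01,  7.31048592e-04]), 'contact_force': array([ 0.41776043,  0.49999415, -0.2528291 ]), 'moment': array([ 0.01150564, -0.01430175, -0.00835605]), 'gripper_force': 0.0, 'grip_width': 0.085338985919922}
```

View pics/top0.png

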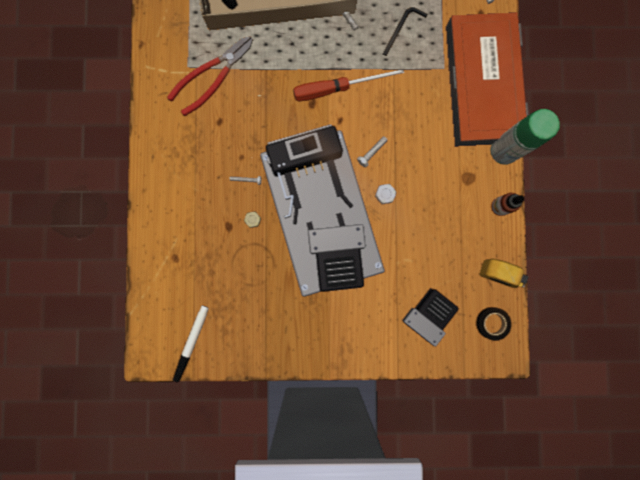

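View pics/scene0.png

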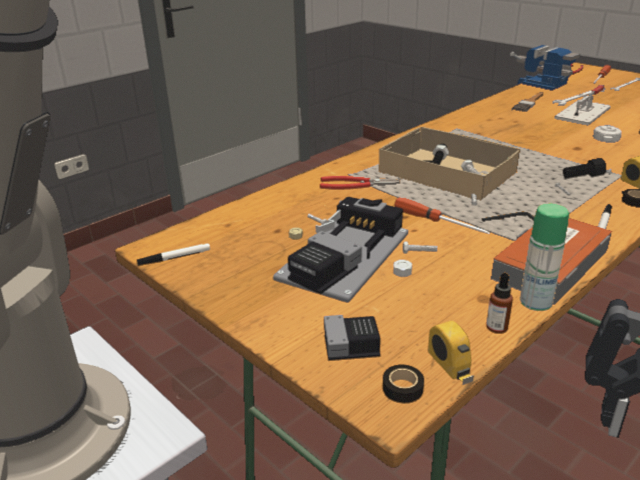

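The pack candidates are the one on the deck at top (338,255) and the smaller one on the table at (432,317). By the description I choose the large one at (338,255), with its collar towards the housing. The rocker is on the housing at (303,146). I'll check this in a close crop.

```bash
python3 - <<'E'
import cv2,numpy as np
im=cv2.imread("pics/top0.png")[110:310,240:400]
cv2.imwrite("pics/crop0.png",cv2.resize(im,None,fx=3,fy=3,interpolation=cv2.INTER_CUBIC)[:600])
P=np.load("top0.npz")["P"]
for u,v in [(300,280),(370,268),(338,240),(342,270),(290,155),(320,215),(303,146),(210,300),(325,140),(310,228),(340,218)]: print(u,v,P[v,u].round(4))
E
```

```text
300 280 [0.4617 0.0461 0.0094]
370 268 [ 0.4817 -0.0746  0.0127]
338 240 [ 0.5272 -0.0177  0.059 ]
342 270 [ 0.478  -0.0239  0.0592]
290 155 [0.6682 0.0609 0.0613]
320 215 [0.5737 0.0112 0.0136]
303 146 [0.6828 0.0393 0.0632]
210 300 [0.4279 0.2019 0.0011]
325 140 [0.6944 0.0028 0.0573]
310 228 [0.5514 0.0286 0.0116]
340 218 [ 0.5686 -0.0235  0.0123]
```

View pics/crop0.png

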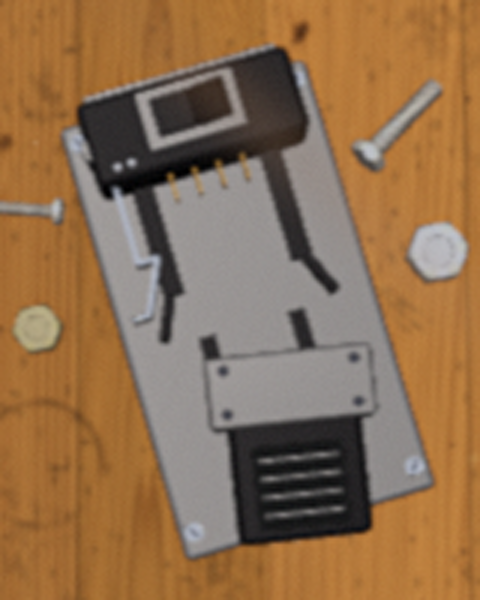

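The crop confirms it: the large pack has its grey collar at crop (290,385). The rails start at crop (170,295) and (300,258), the catch is on the left at (155,262), and the rocker is at (190,110).

```bash
cat >> h.py <<'E'
def rect(pts):
    (c,s,a)=cv2.minAreaRect((pts*1000).astype(np.float32)); return np.round(c,1),np.round(s,1),round(a,2)
def fit(name,f=None,dock=None):
    f=f or cam(name); P=cloud(f); hsv=cv2.cvtColor(f["frame"],cv2.COLOR_BGR2HSV)
    return f,P,hsv
E
cat > m.py <<'E'
from h import *
f,P,hsv=fit("top")
x,y,z=P[...,0],P[...,1],P[...,2]
roi=(x>.40)&(x<.76)&(y>-.13)&(y<.13)
grey=(hsv[...,1]<90)
m=roi&grey&(z>.004)&(z<.075)
m=cv2.morphologyEx(m.astype(np.uint8),cv2.MORPH_OPEN,np.ones((3,3)))
n,l,s,_=cv2.connectedComponentsWithStats(m); i=1+s[1:,4].argmax(); m=l==i
print("base",rect(P[m][:,:2]),m.sum())
low=m&(z<.02); print("deck z",np.median(z[low]))
hi=m&(z>.045)
n,l,s,_=cv2.connectedComponentsWithStats(hi.astype(np.uint8),connectivity=4)
for k in range(1,n):
    if s[k,4]>80:
        q=l==k; print("hi",rect(P[q][:,:2]),s[k],np.median(z[q]))
pk=hi&(x<.6)
col=pk&(hsv[...,2]>110); print("collar",rect(P[col][:,:2]))
dk=cv2.morphologyEx((pk&(hsv[...,2]<=110)).astype(np.uint8),cv2.MORPH_OPEN,np.ones((3,3)))>0; print("body",rect(P[dk][:,:2]))
cv2.imwrite("pics/mask.png",np.hstack([m*100+hi*80+col*70])[110:310,240:400])
E
python3 m.py
```

```text
base (array([577.1,   7.5]), array([273.4, 149. ]), 16.49) 13070
deck z 0.012070071896614354
hi (array([682.,  40.]), array([ 70.8, 126.2]), 26.49) [ 266  125   77   59 2132] 0.05638589455590737
hi (array([499.1, -17.5]), array([102.4,  92. ]), 6.05) [ 308  224   57   67 3060] 0.06078459264245456
collar (array([519.3,  19.7]), array([152.5, 118.7]), 68.17)
body (array([479.8, -19.4]), array([63.7, 74.1]), 5.92)[ WARN:0@1.499] global loadsave.cpp:1063 imwrite_ Unsupported depth image for selected encoder is fallbacked to CV_8U.
```

```bash
cat > c.py <<'E'
from h import *
f=cam("top")
def ray(u,v,z):
    d=f["M"]@np.array([(u-f["cx"])/f["f"],(v-f["cy"])/f["f"],1]); o=np.array(f["xyz"]); return (o+d*(z-o[2])/d[2])[:2]*1000
def rigid(cr,model,z):
    W=np.array([ray(240+a/3-.33,110+b/3-.33,z) for a,b in cr]); m=np.array(model,float)
    A=m-m.mean(0);B=W-W.mean(0); t=np.arctan2((A[:,0]*B[:,1]-A[:,1]*B[:,0]).sum(),(A*B).sum())
    c,s=np.cos(t),np.sin(t); Rm=np.array([[c,-s],[s,c]]); T=W.mean(0)-Rm@m.mean(0)
    print(T.round(1),np.degrees(t).round(2),(W-(m@Rm.T+T)).round(1).tolist()); return T,t,Rm
T,t,Rm=rigid([(190,557),(432,484),(65,130),(303,62)],[(-137,75),(-137,-75),(125,75),(125,-75)],.012)
Tp,tp,_=rigid([(205,357),(370,344),(211,431),(374,413)],[(52,46),(52,-46),(12,46),(12,-46)],.060)
print("pack in dock",(Rm.T@(Tp-T)).round(1),np.degrees(tp-t))
print("rocker",(Rm@[103,-14]+T),"rail",Rm@[10,0]+T)
E
python3 c.py
```

```text
[585.3   9.2] 16.3 [[2.7, -1.8], [1.6, 3.0], [-1.2, -3.2], [-3.1, 2.0]]
[497.9 -17.7] 4.94 [[0.2, -1.1], [-0.9, 0.1], [-0.4, -0.8], [1.1, 1.8]]
pack in dock [-91.4  -1.3] -11.35447665925871
rocker [688.06961201  24.61842562] rail [594.87749922  11.9602222 ]
```

>>> {"method": "send_rows", "body": {"deltas": [{"dx":12,"dy":38,"rz":-2},{"dx":24,"dy":76,"rz":-4},{"dx":36,"dy":114,"rz":-6},{"dx":48,"dy":152,"rz":-8},{"dx":60,"dy":190,"rz":-10}], "jaw": 85.4}}

```text
$.deltas[0]: bad value
```

>>> {"method": "send_rows", "body": {"deltas": [{"dx":12,"dy":38,"rz":-2},{"dx":24,"dy":76,"rz":-4},{"dx":36,"dy":114,"rz":-6},{"dx":48,"dy":152,"rz":-8},{"dx":60,"dy":190,"rz":-8}]}}

```text
$.deltas[0]: bad value
```

>>> {"method": "send_rows", "body": {"deltas": [{"dx":13,"dy":38},{"dx":26,"dy":76},{"dx":39,"dy":114},{"dx":52,"dy":152},{"dx":64,"dy":190}]}}

```text
$.deltas[0]: bad value
```

>>> {"method": "send_rows", "body": {"deltas": [{"dy":13},{"dy":25},{"dy":25}]}}

```text
$.deltas[0]: bad value
```

>>> {"method": "send_rows", "body": {"deltas": [{"dx":12,"dy":38,"dz":0,"rx":0,"ry":0,"rz":-2},{"dx":24,"dy":76,"dz":0,"rx":0,"ry":0,"rz":-4},{"dx":36,"dy":114,"dz":0,"rx":0,"ry":0,"rz":-6},{"dx":48,"dy":152,"dz":0,"rx":0,"ry":0,"rz":-8},{"dx":60,"dy":190,"dz":0,"rx":0,"ry":0,"rz":-10}], "jaw": 85.4}}

```text
clock: 0.62
tcp_pos: [0.3347, -0.4248, 0.2422]
orientation: [-3.118, -0.38, 0.0]
contact_force: [1.0, -0.1, 0.9]
grip_width: 0.0854
gripper_force: 0.0
```

>>> {"method": "send_rows", "body": {"deltas": [{"dx":12,"dy":38,"dz":0,"rx":0,"ry":0,"rz":-2},{"dx":24,"dy":76,"dz":0,"rx":0,"ry":0,"rz":-4},{"dx":36,"dy":114,"dz":0,"rx":0,"ry":0,"rz":-6},{"dx":48,"dy":152,"dz":0,"rx":0,"ry":0,"rz":-8},{"dx":60,"dy":190,"dz":0,"rx":0,"ry":0,"rz":-8.3}]}}

```text
clock: 1.03
tcp_pos: [0.3946, -0.2348, 0.2424]
orientation: [3.138, 0.153, 0.0]
contact_force: [0.4, -1.0, -1.2]
grip_width: 0.0853
gripper_force: 0.0
```

>>> {"method": "send_rows", "body": {"deltas": [{"dx":13,"dy":38,"dz":0,"rx":0,"ry":0,"rz":0},{"dx":26,"dy":76,"dz":0,"rx":0,"ry":0,"rz":0},{"dx":39,"dy":114,"dz":0,"rx":0,"ry":0,"rz":0},{"dx":52,"dy":152,"dz":0,"rx":0,"ry":0,"rz":0},{"dx":64,"dy":190,"dz":0,"rx":0,"ry":0,"rz":0}]}}

```text
clock: 1.45
tcp_pos: [0.4587, -0.0448, 0.2425]
orientation: [3.138, 0.156, 0.001]
contact_force: [0.9, -0.4, -0.2]
grip_width: 0.0854
gripper_force: 0.0
```

>>> {"method": "send_rows", "body": {"deltas": [{"dx":0,"dy":13,"dz":-30,"rx":0,"ry":0,"rz":0},{"dx":0,"dy":24,"dz":-60,"rx":0,"ry":0,"rz":0},{"dx":0,"dy":24,"dz":-90,"rx":0,"ry":0,"rz":0},{"dx":0,"dy":24,"dz":-120,"rx":0,"ry":0,"rz":0},{"dx":0,"dy":24,"dz":-120,"rx":0,"ry":0,"rz":0}]}}

```text
clock: 1.87
tcp_pos: [0.4547, -0.0226, 0.1179]
orientation: [-3.137, -0.158, 0.014]
contact_force: [-1.5, -0.9, 0.1]
grip_width: 0.0852
gripper_force: 0.0
```

```bash
python3 - <<'E'
from h import *
f=cam("scene"); 
im=f["frame"][150:320,250:450]; cv2.imwrite("pics/s1.png",cv2.resize(im,None,fx=3.5,fy=3.5,interpolation=cv2.INTER_CUBIC))
f=cam("top");print({k:np.round(v,4) for k,v in r.get_obs().items() if k in("tcp_pos","orientation","joints","qvel")})
E
```

```text
{'joints': array([ 0.1828,  0.313 , -0.3125,  2.1482,  0.1465,  0.7023, -1.6992]), 'qvel': array([ 0.0076, -0.0393, -0.0046, -0.036 , -0.0014,  0.0021,  0.0019]), 'tcp_pos': array([ 0.4579, -0.0227,  0.1222]), 'orientation': array([-3.1375, -0.1562,  0.0037])}
```

View pics/s1.png

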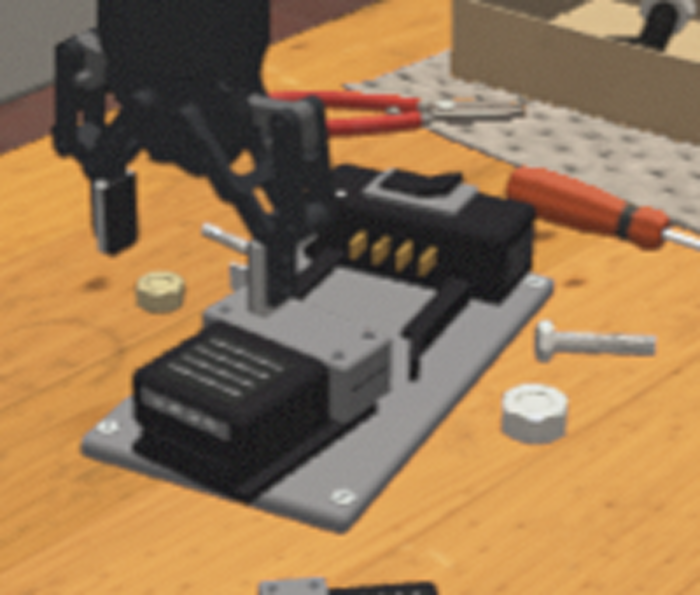

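The view shows the open fingers hanging over the pack's body, either side of it at crop (115,215) and (265,280). I'll descend around the body.

>>> {"method": "send_rows", "body": {"deltas": [{"dx":0,"dy":1,"dz":-20,"rx":0,"ry":0,"rz":0},{"dx":0,"dy":1,"dz":-40,"rx":0,"ry":0,"rz":0},{"dx":0,"dy":1,"dz":-55,"rx":0,"ry":0,"rz":0},{"dx":0,"dy":1,"dz":-65,"rx":0,"ry":0,"rz":0},{"dx":0,"dy":1,"dz":-75,"rx":0,"ry":0,"rz":0}]}}

```text
clock: 2.38
tcp_pos: [0.4601, -0.0219, 0.0483]
orientation: [3.137, 0.155, 0.005]
contact_force: [0.2, 0.2, 0.3]
grip_width: 0.0853
gripper_force: 0.0
```

>>> {"method": "send_rows", "body": {"deltas": [{"dx":0,"dy":0,"dz":-2,"rx":0,"ry":0,"rz":0},{"dx":0,"dy":0,"dz":-2,"rx":0,"ry":0,"rz":0},{"dx":0,"dy":0,"dz":-2,"rx":0,"ry":0,"rz":0}]}}

```text
clock: 2.63
tcp_pos: [0.4592, -0.0217, 0.0461]
orientation: [3.138, 0.156, 0.002]
contact_force: [0.5, -0.7, 0.4]
grip_width: 0.0854
gripper_force: 0.0
```

>>> {"method": "send_rows", "body": {"deltas": [{"dx":0,"dy":0,"dz":0,"rx":0,"ry":0,"rz":0},{"dx":0,"dy":0,"dz":0,"rx":0,"ry":0,"rz":0},{"dx":0,"dy":0,"dz":0,"rx":0,"ry":0,"rz":0},{"dx":0,"dy":0,"dz":0,"rx":0,"ry":0,"rz":0},{"dx":0,"dy":0,"dz":0,"rx":0,"ry":0,"rz":0}], "jaw": 65, "newtons": 35}}

```text
clock: 3.05
tcp_pos: [0.4592, -0.0216, 0.0462]
orientation: [3.138, 0.156, 0.003]
contact_force: [-0.6, -0.6, 6.2]
grip_width: 0.073
gripper_force: 40.2
```

```bash
cat > d.py <<'E'
from h import *
f=cam("top"); im=cv2.imread("pics/top0.png")
lab=cv2.cvtColor(im,cv2.COLOR_BGR2LAB)[...,2].astype(float)-128
lab=cv2.GaussianBlur(lab,(0,0),.7)
o=np.array(f["xyz"])
def pix(p):
    c=(np.asarray(p)-o)@f["M"]; return c[...,:2]/c[...,2:]*f["f"]+[f["cx"],f["cy"]]
T=np.array([585.3,9.2]); t=np.radians(16.4)
for it in range(3):
    Rm=np.array([[np.cos(t),-np.sin(t)],[np.sin(t),np.cos(t)]])
    def edge(base,n,pts):
        out=[]
        for s in pts:
            k=np.arange(-12,12.1,.5); q=np.array(base(s))+k[:,None]*np.array(n)
            w=np.c_[q@Rm.T+T,np.full(len(k),12.)]/1000; uv=pix(w).astype(np.float32)
            v=cv2.remap(lab.astype(np.float32),uv[:,:1],uv[:,1:],cv2.INTER_LINEAR).ravel()
            g=np.diff(v); 
            if v.max()-v.min()<15: continue
            h=(v.max()+v.min())/2; i=np.where((v[:-1]<h)&(v[1:]>=h))[0]
            if len(i): out.append((s,k[i[0]]+.5*(h-v[i[0]])/(v[i[0]+1]-v[i[0]])))
        out=np.array(out); a=np.polyfit(out[:,0],out[:,1],1); res=out[:,1]-np.polyval(a,out[:,0]); ok=abs(res)<1.5; a=np.polyfit(*out[ok].T,1)
        return a,len(out)
    L,nl=edge(lambda s:(s,75),(0,1),np.arange(-125,50,5)); Rr,nr=edge(lambda s:(s,-75),(0,-1),np.arange(-125,50,5))
    B,nb=edge(lambda s:(-137,s),(-1,0),np.r_[30:70:4,-70:-50:4])
    F,nf=edge(lambda s:(125,s),(1,0),np.r_[-73:-64:2])if 0 else ((0,0),0)
    print(L,nl,Rr,nr,B,nb)
    dt=(L[0]-Rr[0])/2; dy=(L[1]-Rr[1])/2; dx=-B[1]
    T=T+Rm@[dx,dy]; t+=dt
    print(T.round(1),np.degrees(t).round(2))
E
python3 d.py
```

```text
[0.00226764 0.65665396] 35 [-5.05843698e-04 -1.23728097e+00] 35 [ 0.0049953  -0.27682631] 15
[585.3  10.2] 16.48
[ 0.0009009  -0.28533209] 35 [ 0.00091638 -0.29007071] 35 [ 0.00300826 -0.02630306] 15
[585.3  10.2] 16.48
[ 0.00084674 -0.29098614] 35 [ 0.00083897 -0.29371211] 35 [ 0.00307406 -0.00019964] 15
[585.3  10.2] 16.48
```

>>> {"method": "send_rows", "body": {"deltas": [{"dx":1,"dy":-1,"dz":0,"rx":0,"ry":0,"rz":2.7},{"dx":2.5,"dy":-2,"dz":0,"rx":0,"ry":0,"rz":5.4},{"dx":4,"dy":-3,"dz":0,"rx":0,"ry":0,"rz":8.1},{"dx":5.3,"dy":-3.9,"dz":0,"rx":0,"ry":0,"rz":10.8},{"dx":5.3,"dy":-3.9,"dz":0,"rx":0,"ry":0,"rz":10.8}]}}

```text
clock: 3.52
tcp_pos: [0.4649, -0.0258, 0.0462]
orientation: [3.108, 0.454, 0.003]
contact_force: [-0.8, -0.3, 6.3]
grip_width: 0.0732
gripper_force: 40.1
```

```bash
python3 - <<'E'
from h import *
f=cam("top"); im=f["frame"][110:310,240:400]; cv2.imwrite("pics/t2.png",cv2.resize(im,None,fx=3,fy=3,interpolation=cv2.INTER_CUBIC))
o=r.get_obs();print({k:np.round(o[k],4) for k in("tcp_pos","orientation","contact_force","gripper_force")})
E
```

```text
{'tcp_pos': array([ 0.4648, -0.0257,  0.0462]), 'orientation': array([3.1087, 0.451 , 0.0032]), 'contact_force': array([ 0.2958, -0.6173,  5.5076]), 'gripper_force': np.float64(40.099)}
```

View pics/t2.png

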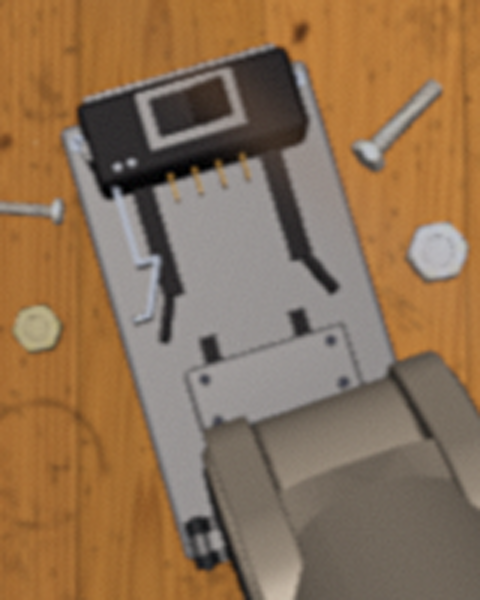

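The collar's front edge runs from crop (187,372) to (345,325), which is square to the rails. I'll check the lateral offset in numbers.

```bash
python3 - <<'E'
from h import *
f=cam("top")
def ray(u,v,z):
    d=f["M"]@np.array([(u-f["cx"])/f["f"],(v-f["cy"])/f["f"],1]); o=np.array(f["xyz"]); return (o+d*(z-o[2])/d[2])[:2]*1000
t=np.radians(16.48);Rm=np.array([[np.cos(t),-np.sin(t)],[np.sin(t),np.cos(t)]])
for (a,b),z in [((187,372),.06),((345,325),.06),((181,294),.026),((292,259),.026)]:
    print((Rm.T@(ray(240+a/3-.33,110+b/3-.33,z)-[585.3,10.2])).round(1))
# depth: collar top
P=cloud(f); q=(P[...,2]>.05)&(P[...,2]<.066)&(P[...,0]>.45)&(P[...,0]<.6)
D=(P[q][:,:2]*1000-[585.3,10.2])@Rm; D=D[D[:,0]>-62]; print(D.min(0),D.max(0),np.percentile(D,[1,99],axis=0))
E
```

```text
[-36.7  43.4]
[-36.8 -47. ]
[ 9.7 33.8]
[ 10.9 -32.6]
[-61.9086197  -46.14162868] [30.35560716 51.35420174] [[-61.71634121 -44.92024055]
 [-34.89938653  44.93243569]]
```

>>> {"method": "send_rows", "body": {"deltas": [{"dx":7.6,"dy":2.7,"dz":0,"rx":0,"ry":0,"rz":0},{"dx":15.2,"dy":5,"dz":0,"rx":0,"ry":0,"rz":0},{"dx":22.9,"dy":7.3,"dz":0,"rx":0,"ry":0,"rz":0},{"dx":30.5,"dy":9.6,"dz":0,"rx":0,"ry":0,"rz":0},{"dx":38.2,"dy":11.8,"dz":0,"rx":0,"ry":0,"rz":0}]}}

```text
clock: 4.03
tcp_pos: [0.5019, -0.0142, 0.0462]
orientation: [3.108, 0.449, -0.001]
contact_force: [-4.8, -0.9, 10.8]
grip_width: 0.0735
gripper_force: 40.7
```

>>> {"method": "send_rows", "body": {"deltas": [{"dx":4.8,"dy":1.4,"dz":0,"rx":0,"ry":0,"rz":0},{"dx":9.6,"dy":2.8,"dz":0,"rx":0,"ry":0,"rz":0},{"dx":14.4,"dy":4.3,"dz":0,"rx":0,"ry":0,"rz":0},{"dx":19.2,"dy":5.7,"dz":0,"rx":0,"ry":0,"rz":0},{"dx":19.2,"dy":5.7,"dz":0,"rx":0,"ry":0,"rz":0}]}}

```text
clock: 4.45
tcp_pos: [0.5214, -0.0091, 0.0462]
orientation: [3.108, 0.448, -0.001]
contact_force: [-2.5, -3.3, 8.3]
grip_width: 0.0732
gripper_force: 41.2
```

>>> {"method": "send_rows", "body": {"deltas": [{"dx":4.8,"dy":1.2,"dz":0,"rx":0,"ry":0,"rz":0},{"dx":9.7,"dy":2.4,"dz":0,"rx":0,"ry":0,"rz":0},{"dx":14.5,"dy":3.8,"dz":0,"rx":0,"ry":0,"rz":0},{"dx":19.3,"dy":5.2,"dz":0,"rx":0,"ry":0,"rz":0},{"dx":24.1,"dy":6.6,"dz":0,"rx":0,"ry":0,"rz":0}], "jaw": 65, "newtons": 50}}

```text
clock: 4.87
tcp_pos: [0.5438, -0.003, 0.0463]
orientation: [3.108, 0.448, -0.006]
contact_force: [-8.5, -3.7, 15.1]
grip_width: 0.0729
gripper_force: 52.9
```

>>> {"method": "send_rows", "body": {"deltas": [{"dx":3.8,"dy":1.2,"dz":0,"rx":0,"ry":0,"rz":0},{"dx":7.7,"dy":2.3,"dz":0,"rx":0,"ry":0,"rz":0},{"dx":11.5,"dy":3.4,"dz":0,"rx":0,"ry":0,"rz":0},{"dx":15.3,"dy":4.5,"dz":0,"rx":0,"ry":0,"rz":0},{"dx":19.2,"dy":5.7,"dz":0,"rx":0,"ry":0,"rz":0}]}}

```text
clock: 5.28
tcp_pos: [0.5631, 0.0028, 0.0464]
orientation: [3.108, 0.448, -0.005]
contact_force: [-7.5, -2.8, 12.7]
grip_width: 0.0728
gripper_force: 53.8
```

```bash
python3 - <<'E'
from h import *
f=cam("top"); im=f["frame"][110:310,240:400]; cv2.imwrite("pics/t3.png",cv2.resize(im,None,fx=3,fy=3,interpolation=cv2.INTER_CUBIC))
o=r.get_obs();print({k:np.round(o[k],4) for k in("tcp_pos","orientation","contact_force","gripper_force")})
E
```

```text
{'tcp_pos': array([0.5643, 0.0032, 0.0464]), 'orientation': array([ 3.1079e+00,  4.4850e-01, -2.3000e-03]), 'contact_force': array([-4.3013, -4.107 ,  9.6   ]), 'gripper_force': np.float64(56.641)}
```

View pics/t3.png

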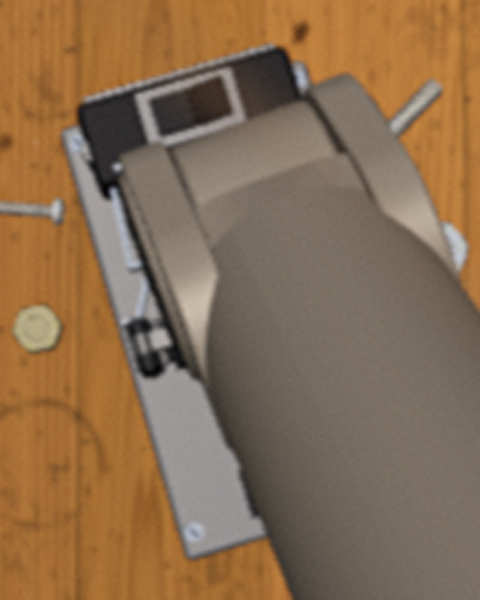

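The pack is well into the rails, about 6 mm from home, and the left finger (crop 145,335) is close to the catch's bent tail. I'll release and do the last push on the rear face.

>>> {"method": "send_rows", "body": {"deltas": [{"dx":0,"dy":0,"dz":0,"rx":0,"ry":0,"rz":0},{"dx":0,"dy":0,"dz":0,"rx":0,"ry":0,"rz":0},{"dx":0,"dy":0,"dz":0,"rx":0,"ry":0,"rz":0},{"dx":0,"dy":0,"dz":3,"rx":0,"ry":0,"rz":0},{"dx":0,"dy":0,"dz":6,"rx":0,"ry":0,"rz":0}], "jaw": 85.4}}

```text
clock: 5.75
tcp_pos: [0.5643, 0.0043, 0.0514]
orientation: [-3.109, -0.451, 0.001]
contact_force: [0.0, 0.3, -0.8]
grip_width: 0.0855
gripper_force: 0.0
```

>>> {"method": "send_rows", "body": {"deltas": [{"dx":0,"dy":0,"dz":15,"rx":0,"ry":0,"rz":0},{"dx":0,"dy":0,"dz":35,"rx":0,"ry":0,"rz":0},{"dx":0,"dy":0,"dz":60,"rx":0,"ry":0,"rz":0},{"dx":-10,"dy":-3,"dz":70,"rx":0,"ry":0,"rz":0},{"dx":-38.4,"dy":-10.5,"dz":70,"rx":0,"ry":0,"rz":0}]}}

```text
clock: 6.17
tcp_pos: [0.5313, -0.0046, 0.1249]
orientation: [-3.108, -0.452, -0.016]
contact_force: [0.4, 0.5, -1.0]
grip_width: 0.0852
gripper_force: 0.0
```

>>> {"method": "send_rows", "body": {"deltas": [{"dx":0,"dy":0,"dz":0,"rx":0,"ry":0,"rz":0},{"dx":0,"dy":0,"dz":0,"rx":0,"ry":0,"rz":0},{"dx":0,"dy":0,"dz":0,"rx":0,"ry":0,"rz":0},{"dx":0,"dy":0,"dz":0,"rx":0,"ry":0,"rz":0},{"dx":0,"dy":0,"dz":0,"rx":0,"ry":0,"rz":0}], "jaw": 0}}

```text
clock: 6.58
tcp_pos: [0.5268, -0.0059, 0.1212]
orientation: [-3.109, -0.451, -0.001]
contact_force: [-0.7, 0.4, -0.4]
grip_width: 0.0258
gripper_force: 0.0
```

```bash
python3 - <<'E'
from h import *
f=cam("scene"); im=f["frame"][150:320,250:450]; cv2.imwrite("pics/s4.png",cv2.resize(im,None,fx=3.5,fy=3.5,interpolation=cv2.INTER_CUBIC))
t=np.radians(16.48);Rm=np.array([[np.cos(t),-np.sin(t)],[np.sin(t),np.cos(t)]])
o=r.get_obs();print((o["tcp_pos"][:2]*1000-[585.3,10.2])@Rm,o["tcp_pos"],o["grip_width"],o["contact_force"])
E
```

```text
[-60.74446109   1.16660736] [ 0.52672005 -0.00591335  0.12117558] 0.01750094846655776 [-0.57899104  0.14735231 -0.32665394]
```

View pics/s4.png

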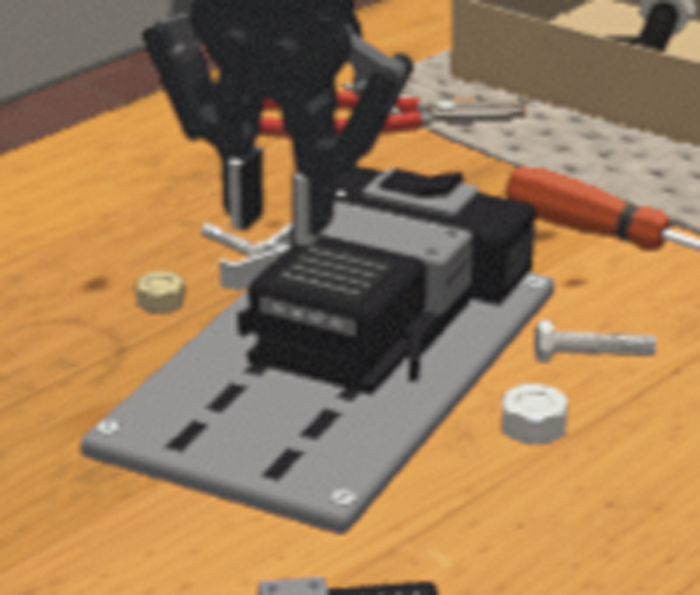

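The pack is nearly home in the rails, with its collar at crop (430,250) close to the housing. I'll lower the closed fingers behind it and push.

>>> {"method": "send_rows", "body": {"deltas": [{"dx":-8.3,"dy":-3.5,"dz":0,"rx":0,"ry":0,"rz":0},{"dx":-8.3,"dy":-3.5,"dz":-25,"rx":0,"ry":0,"rz":0},{"dx":-8.3,"dy":-3.5,"dz":-50,"rx":0,"ry":0,"rz":0},{"dx":-8.3,"dy":-3.5,"dz":-70,"rx":0,"ry":0,"rz":0},{"dx":-8.3,"dy":-3.5,"dz":-86,"rx":0,"ry":0,"rz":0}]}}

```text
clock: 7.05
tcp_pos: [0.5166, -0.0101, 0.0337]
orientation: [-3.109, -0.45, 0.003]
contact_force: [1.1, -1.3, 0.5]
grip_width: -0.0
gripper_force: 0.0
```

>>> {"method": "send_rows", "body": {"deltas": [{"dx":4.8,"dy":1.4,"dz":0,"rx":0,"ry":0,"rz":0},{"dx":9.6,"dy":2.8,"dz":0,"rx":0,"ry":0,"rz":0},{"dx":14.4,"dy":4.3,"dz":0,"rx":0,"ry":0,"rz":0},{"dx":18.2,"dy":5.4,"dz":0,"rx":0,"ry":0,"rz":0},{"dx":21.1,"dy":6.2,"dz":0,"rx":0,"ry":0,"rz":0}]}}

```text
clock: 7.47
tcp_pos: [0.5406, -0.0032, 0.0365]
orientation: [3.109, 0.451, 0.004]
contact_force: [-0.5, -0.4, 0.0]
grip_width: -0.0
gripper_force: 0.0
```

>>> {"method": "send_rows", "body": {"deltas": [{"dx":1.4,"dy":0.4,"dz":0,"rx":0,"ry":0,"rz":0},{"dx":2.9,"dy":0.9,"dz":0,"rx":0,"ry":0,"rz":0},{"dx":4.3,"dy":1.3,"dz":0,"rx":0,"ry":0,"rz":0},{"dx":5.3,"dy":1.6,"dz":0,"rx":0,"ry":0,"rz":0},{"dx":5.3,"dy":1.6,"dz":0,"rx":0,"ry":0,"rz":0}]}}

```text
clock: 7.88
tcp_pos: [0.5444, -0.0019, 0.0353]
orientation: [-3.109, -0.451, -0.001]
contact_force: [-0.1, -0.7, -0.7]
grip_width: 0.0001
gripper_force: 0.0
```

>>> {"method": "send_rows", "body": {"deltas": [{"dx":1,"dy":0.3,"dz":0,"rx":0,"ry":0,"rz":0},{"dx":1.9,"dy":0.6,"dz":0,"rx":0,"ry":0,"rz":0},{"dx":1.9,"dy":0.6,"dz":0,"rx":0,"ry":0,"rz":0}]}}

```text
clock: 8.13
tcp_pos: [0.5464, -0.0014, 0.0354]
orientation: [3.109, 0.45, 0.001]
contact_force: [-1.0, -0.2, 0.2]
grip_width: 0.0005
gripper_force: 0.7
```

>>> {"method": "send_rows", "body": {"deltas": [{"dx":1,"dy":0.3,"dz":0,"rx":0,"ry":0,"rz":0},{"dx":1.9,"dy":0.6,"dz":0,"rx":0,"ry":0,"rz":0},{"dx":2.9,"dy":0.9,"dz":0,"rx":0,"ry":0,"rz":0},{"dx":2.9,"dy":0.9,"dz":0,"rx":0,"ry":0,"rz":0}]}}

```text
clock: 8.47
tcp_pos: [0.5477, -0.0013, 0.0349]
orientation: [3.108, 0.45, -0.005]
contact_force: [-5.8, -1.7, 3.7]
grip_width: 0.0002
gripper_force: 2.9
```

```bash
cat > s.py <<'E'
import sys
from h import *
f=cam("scene"); im=f["frame"][195:285,290:410]; cv2.imwrite(sys.argv[1],cv2.resize(im,None,fx=6,fy=6,interpolation=cv2.INTER_CUBIC))
t=np.radians(16.48);Rm=np.array([[np.cos(t),-np.sin(t)],[np.sin(t),np.cos(t)]])
o=r.get_obs();print((o["tcp_pos"][:2]*1000-[585.3,10.2])@Rm,o["tcp_pos"],o["contact_force"])
P=cloud(f); D=(P[...,:2]*1000-[585.3,10.2])@Rm; hsv=cv2.cvtColor(f["frame"],cv2.COLOR_BGR2HSV)
q=(P[...,2]>.054)&(P[...,2]<.066)&(abs(D[...,1])<47)&(D[...,0]>-60)&(D[...,0]<90)
v=hsv[...,2][q]; g=D[q][v>110]; g=g[(g[:,0]>0)&(g[:,0]<80)]; print("collar x",np.percentile(g[:,0],[1,5,95,99]).round(1),len(g)); b=D[q]; print("all",np.percentile(b[:,0],[.5,1,2,5]).round(1))
E
python3 s.py pics/s5.png
```

```text
[-39.31688041  -0.36985642] [ 0.54770322 -0.0013081   0.03495358] [-4.8281189  -2.53610373  2.53062239]
collar x [36.1 37.3 71.2 73.3] 144
all [-53.4 -53.  -52.3 -50.5]
```

View pics/s5.png

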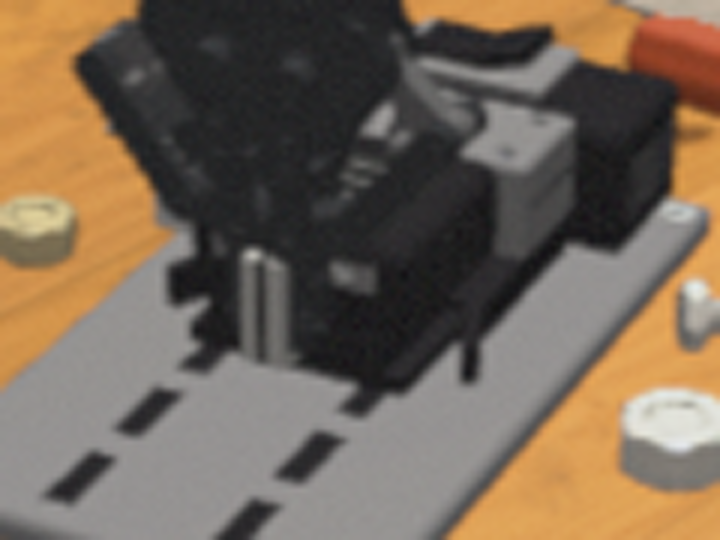

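The finger (crop 265,300) is now touching the rear face and the collar is close to the housing. I'll keep pushing.

>>> {"method": "send_rows", "body": {"deltas": [{"dx":1,"dy":0.3,"dz":0,"rx":0,"ry":0,"rz":0},{"dx":1.9,"dy":0.6,"dz":0,"rx":0,"ry":0,"rz":0},{"dx":2.9,"dy":0.9,"dz":0,"rx":0,"ry":0,"rz":0},{"dx":2.9,"dy":0.9,"dz":0,"rx":0,"ry":0,"rz":0}]}}

```text
clock: 8.85
tcp_pos: [0.5476, -0.0012, 0.0342]
orientation: [3.108, 0.449, -0.014]
contact_force: [-11.6, -4.2, 7.0]
grip_width: 0.0001
gripper_force: 6.2
```

>>> {"method": "send_rows", "body": {"deltas": [{"dx":1,"dy":0.3,"dz":0,"rx":0,"ry":0,"rz":0},{"dx":1.9,"dy":0.6,"dz":0,"rx":0,"ry":0,"rz":0},{"dx":1.9,"dy":0.6,"dz":0,"rx":0,"ry":0,"rz":0},{"dx":1.9,"dy":0.6,"dz":0,"rx":0,"ry":0,"rz":0}]}}

```text
clock: 9.18
tcp_pos: [0.5476, -0.0012, 0.0338]
orientation: [3.107, 0.449, -0.02]
contact_force: [-16.1, -4.5, 8.6]
grip_width: -0.0004
gripper_force: 8.3
```

>>> {"method": "send_rows", "body": {"deltas": [{"dx":1,"dy":0.3,"dz":0,"rx":0,"ry":0,"rz":0},{"dx":1.9,"dy":0.6,"dz":0,"rx":0,"ry":0,"rz":0},{"dx":2.9,"dy":0.9,"dz":0,"rx":0,"ry":0,"rz":0},{"dx":2.9,"dy":0.9,"dz":0,"rx":0,"ry":0,"rz":0},{"dx":2.9,"dy":0.9,"dz":0,"rx":0,"ry":0,"rz":0}]}}

```text
clock: 9.6
tcp_pos: [0.5475, -0.0013, 0.033]
orientation: [3.106, 0.448, -0.029]
contact_force: [-22.2, -5.8, 11.6]
grip_width: 0.0001
gripper_force: 11.5
```

>>> {"method": "send_rows", "body": {"deltas": [{"dx":-10,"dy":-3,"dz":0,"rx":0,"ry":0,"rz":0},{"dx":-24,"dy":-7,"dz":0,"rx":0,"ry":0,"rz":0},{"dx":-30,"dy":-9,"dz":10,"rx":0,"ry":0,"rz":0},{"dx":-30,"dy":-9,"dz":40,"rx":0,"ry":0,"rz":0},{"dx":-30,"dy":-9,"dz":80,"rx":0,"ry":0,"rz":0}]}}

```text
clock: 10.02
tcp_pos: [0.525, -0.007, 0.1148]
orientation: [-3.108, -0.451, 0.006]
contact_force: [1.8, -1.0, 0.8]
grip_width: 0.0001
gripper_force: 0.0
```

>>> {"method": "send_rows", "body": {"deltas": [{"dx":0,"dy":35,"dz":20,"rx":0,"ry":0,"rz":0},{"dx":0,"dy":70,"dz":40,"rx":0,"ry":0,"rz":0},{"dx":0,"dy":105,"dz":50,"rx":0,"ry":0,"rz":0},{"dx":0,"dy":140,"dz":50,"rx":0,"ry":0,"rz":0},{"dx":0,"dy":175,"dz":50,"rx":0,"ry":0,"rz":0}]}}

```text
clock: 10.43
tcp_pos: [0.528, 0.1704, 0.1679]
orientation: [-3.108, -0.45, -0.008]
contact_force: [0.7, 0.4, -0.4]
grip_width: -0.0001
gripper_force: 0.0
```

```bash
cat > t.py <<'E'
import sys
from h import *
f=cam("top"); im=f["frame"][125:250,240:400]; im=cv2.resize(im,None,fx=4.6,fy=4.6,interpolation=cv2.INTER_CUBIC)
cv2.imwrite(sys.argv[1],im)
t=np.radians(16.48);Rm=np.array([[np.cos(t),-np.sin(t)],[np.sin(t),np.cos(t)]])
o=r.get_obs();print((o["tcp_pos"][:2]*1000-[585.3,10.2])@Rm,o["tcp_pos"],o["contact_force"])
P=cloud(f); D=(P[...,:2]*1000-[585.3,10.2])@Rm
q=(P[...,2]>.050)&(P[...,2]<.07)&(abs(D[...,1])<36)&(D[...,0]>-70)&(D[...,0]<60)
b=D[q]; print("rear",np.percentile(b[:,0],[0,1,2]).round(1)); 
E
python3 t.py pics/t6.png
```

```text
[ -7.9866797 179.0796104] [0.52684    0.17965714 0.16808934] [0.19719649 7.16918345 1.14874484]
rear [-29.2 -28.3 -27.5]
```

View pics/t6.png

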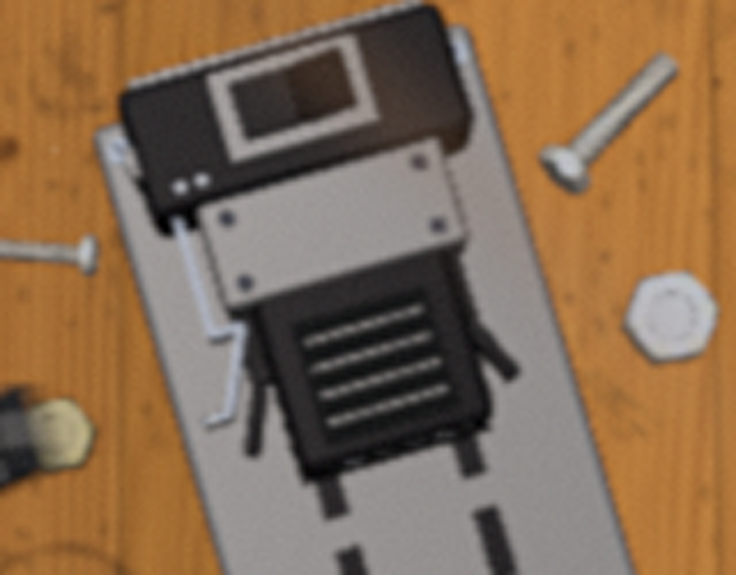

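The pack is home: its rear face is at charger x -29 mm, its front is against the housing, and the catch nose (crop 240,328) has sprung back to its rest place behind the shoulder (228,308). Next is the rocker's raised right half, at crop (325,80).

```bash
python3 - <<'E'
from h import *
f=cam("top");P=cloud(f);t=np.radians(16.48);Rm=np.array([[np.cos(t),-np.sin(t)],[np.sin(t),np.cos(t)]])
D=(P[...,:2]*1000-[585.3,10.2])@Rm
for y in(-36,-32,-28,-24,-20,-16,-12,-8,-4,0,8,16,24):
    print(y,[round(1000*np.median(P[...,2][(abs(D[...,0]-x)<2)&(abs(D[...,1]-y)<2)]),1) for x in(84,88,92,96,103,110,114,118,122)])
o=np.array(f["xyz"]);w=np.r_[(Rm@[103,-14])+[585.3,10.2],67]/1000;c=(w-o)@f["M"];print((c[:2]/c[2]*f["f"]+[f["cx"],f["cy"]]-[240,125])*4.6)
ob=r.get_obs();print(ob["tcp_pos"],ob["contact_force"])
E
```

```text
-36 [np.float64(54.8), np.float64(55.3), np.float64(57.5), np.float64(55.2), np.float64(57.0), np.float64(55.8), np.float64(54.9), np.float64(55.5), np.float64(55.1)]
-32 [np.float64(55.9), np.float64(56.6), np.float64(55.3), np.float64(57.3), np.float64(55.5), np.float64(55.9), np.float64(55.8), np.float64(56.6), np.float64(54.9)]
-28 [np.float64(55.6), np.float64(56.7), np.float64(56.1), np.float64(58.2), np.float64(56.1), np.float64(57.6), np.float64(57.8), np.float64(56.9), np.float64(54.2)]
-24 [np.float64(56.3), np.float64(58.0), np.float64(60.1), np.float64(59.7), np.float64(59.5), np.float64(59.5), np.float64(59.7), np.float64(60.4), np.float64(56.7)]
-20 [np.float64(55.9), np.float64(60.8), np.float64(61.6), np.float64(69.0), np.float64(70.1), np.float64(68.4), np.float64(68.8), np.float64(60.6), np.float64(55.5)]
-16 [np.float64(57.2), np.float64(59.8), np.float64(62.3), np.float64(69.2), np.float64(70.1), np.float64(70.4), np.float64(70.3), np.float64(60.5), np.float64(55.3)]
-12 [np.float64(56.3), np.float64(60.1), np.float64(59.9), np.float64(68.3), np.float64(69.4), np.
[... 463 characters left out ...]
oat64(63.0), np.float64(64.2), np.float64(64.5), np.float64(62.0), np.float64(59.6), np.float64(55.8)]
8 [np.float64(56.4), np.float64(60.7), np.float64(59.8), np.float64(64.2), np.float64(62.0), np.float64(64.9), np.float64(62.6), np.float64(60.3), np.float64(55.3)]
16 [np.float64(56.0), np.float64(59.2), np.float64(61.6), np.float64(64.2), np.float64(63.6), np.float64(62.6), np.float64(62.1), np.float64(60.6), np.float64(54.5)]
24 [np.float64(55.9), np.float64(58.3), np.float64(59.8), np.float64(60.0), np.float64(59.6), np.float64(58.5), np.float64(60.0), np.float64(60.9), np.float64(55.4)]
[326.82778134  79.56432029]
[0.52672035 0.17641755 0.16752232] [-0.38184369  0.0616431   0.01662356]
```

>>> {"method": "send_rows", "body": {"deltas": [{"dx":25,"dy":-24,"dz":0,"rx":0,"ry":0,"rz":0},{"dx":50,"dy":-47,"dz":0,"rx":0,"ry":0,"rz":0},{"dx":75,"dy":-70,"dz":0,"rx":0,"ry":0,"rz":0},{"dx":100,"dy":-93,"dz":0,"rx":0,"ry":0,"rz":0},{"dx":125,"dy":-116,"dz":0,"rx":0,"ry":0,"rz":0}]}}

```text
clock: 10.95
tcp_pos: [0.6535, 0.0506, 0.1665]
orientation: [-3.109, -0.451, -0.003]
contact_force: [1.0, 0.6, 0.5]
grip_width: 0.0001
gripper_force: 0.0
```

>>> {"method": "send_rows", "body": {"deltas": [{"dx":20,"dy":-18,"dz":0,"rx":0,"ry":0,"rz":0},{"dx":37.6,"dy":-35.1,"dz":-10,"rx":0,"ry":0,"rz":0},{"dx":37.6,"dy":-35.1,"dz":-30,"rx":0,"ry":0,"rz":0},{"dx":37.6,"dy":-35.1,"dz":-60,"rx":0,"ry":0,"rz":0},{"dx":37.6,"dy":-35.1,"dz":-70,"rx":0,"ry":0,"rz":0}]}}

```text
clock: 11.37
tcp_pos: [0.688, 0.0158, 0.0923]
orientation: [-3.109, -0.449, 0.006]
contact_force: [-1.4, -0.8, -1.1]
grip_width: 0.0003
gripper_force: 0.0
```

>>> {"method": "send_rows", "body": {"deltas": [{"dx":0,"dy":0,"dz":0,"rx":0,"ry":0,"rz":0},{"dx":0,"dy":0,"dz":0,"rx":0,"ry":0,"rz":0}]}}

```text
clock: 11.53
tcp_pos: [0.6894, 0.0172, 0.0959]
orientation: [-3.109, -0.451, -0.0]
contact_force: [0.3, 0.7, 0.0]
grip_width: 0.0003
gripper_force: 0.0
```

>>> {"method": "send_rows", "body": {"deltas": [{"dx":0,"dy":8,"dz":0,"rx":0,"ry":0,"rz":0},{"dx":0,"dy":8,"dz":-6,"rx":0,"ry":0,"rz":0},{"dx":0,"dy":8,"dz":-11,"rx":0,"ry":0,"rz":0},{"dx":0,"dy":8,"dz":-14,"rx":0,"ry":0,"rz":0},{"dx":0,"dy":8,"dz":-16,"rx":0,"ry":0,"rz":0}]}}

```text
clock: 11.95
tcp_pos: [0.6896, 0.0247, 0.0793]
orientation: [3.109, 0.451, 0.001]
contact_force: [0.4, 0.2, 2.0]
grip_width: -0.0003
gripper_force: 0.8
```

>>> {"method": "send_rows", "body": {"deltas": [{"dx":0,"dy":0,"dz":-1.5,"rx":0,"ry":0,"rz":0},{"dx":0,"dy":0,"dz":-3,"rx":0,"ry":0,"rz":0},{"dx":0,"dy":0,"dz":-4.5,"rx":0,"ry":0,"rz":0},{"dx":0,"dy":0,"dz":-5,"rx":0,"ry":0,"rz":0},{"dx":0,"dy":0,"dz":-5,"rx":0,"ry":0,"rz":0}]}}

```text
clock: 12.37
tcp_pos: [0.6896, 0.0243, 0.0747]
orientation: [3.109, 0.45, 0.001]
contact_force: [0.4, -1.1, 3.1]
grip_width: 0.0001
gripper_force: 1.6
```

Nearly at the stop, so I'll press until the force climbs.

>>> {"method": "send_rows", "body": {"deltas": [{"dx":0,"dy":0,"dz":-1,"rx":0,"ry":0,"rz":0},{"dx":0,"dy":0,"dz":-2,"rx":0,"ry":0,"rz":0},{"dx":0,"dy":0,"dz":-2.5,"rx":0,"ry":0,"rz":0},{"dx":0,"dy":0,"dz":-2.5,"rx":0,"ry":0,"rz":0}]}}

```text
clock: 12.7
tcp_pos: [0.6898, 0.0244, 0.0744]
orientation: [3.108, 0.45, 0.001]
contact_force: [-6.2, -2.9, 18.1]
grip_width: 0.0001
gripper_force: 9.0
```

>>> {"method": "send_rows", "body": {"deltas": [{"dx":0,"dy":0,"dz":5,"rx":0,"ry":0,"rz":0},{"dx":0,"dy":0,"dz":20,"rx":0,"ry":0,"rz":0},{"dx":0,"dy":0,"dz":50,"rx":0,"ry":0,"rz":0},{"dx":0,"dy":0,"dz":80,"rx":0,"ry":0,"rz":0},{"dx":0,"dy":0,"dz":110,"rx":0,"ry":0,"rz":0}]}}

```text
clock: 13.12
tcp_pos: [0.6887, 0.0252, 0.1832]
orientation: [-3.108, -0.451, 0.002]
contact_force: [0.5, 0.3, 0.9]
grip_width: 0.0003
gripper_force: 0.0
```

>>> {"method": "send_rows", "body": {"deltas": [{"dx":-25,"dy":30,"dz":0,"rx":0,"ry":0,"rz":0},{"dx":-50,"dy":60,"dz":0,"rx":0,"ry":0,"rz":0},{"dx":-75,"dy":90,"dz":0,"rx":0,"ry":0,"rz":0},{"dx":-100,"dy":120,"dz":0,"rx":0,"ry":0,"rz":0},{"dx":-125,"dy":150,"dz":0,"rx":0,"ry":0,"rz":0}]}}

```text
clock: 13.53
tcp_pos: [0.5627, 0.1762, 0.1825]
orientation: [-3.109, -0.451, -0.0]
contact_force: [1.2, 0.5, 0.3]
grip_width: -0.0001
gripper_force: 0.0
```

>>> {"method": "send_rows", "body": {"deltas": [{"dx":-15,"dy":15,"dz":0,"rx":0,"ry":0,"rz":0},{"dx":-15,"dy":25,"dz":0,"rx":0,"ry":0,"rz":0},{"dx":-15,"dy":25,"dz":0,"rx":0,"ry":0,"rz":0},{"dx":-15,"dy":25,"dz":0,"rx":0,"ry":0,"rz":0}]}}

```text
clock: 13.87
tcp_pos: [0.5501, 0.1996, 0.1822]
orientation: [3.109, 0.451, 0.001]
contact_force: [-0.2, -1.2, -0.0]
grip_width: 0.0001
gripper_force: 0.0
```

```bash
python3 t.py pics/t7.png; python3 - <<'E'
from h import *
f=cam("top");P=cloud(f);t=np.radians(16.48);Rm=np.array([[np.cos(t),-np.sin(t)],[np.sin(t),np.cos(t)]])
D=(P[...,:2]*1000-[585.3,10.2])@Rm
for y in(-20,-16,-12,-8,0,8,12,16,20):
    print(y,round(1000*float(np.median(P[...,2][(abs(D[...,0]-105)<8)&(abs(D[...,1]-y)<2)])),1))
E
```

```text
[ 19.98027186 190.43796661] [0.5504359  0.19848257 0.18193243] [-0.44556641 -0.22086429 -0.60422619]
rear [-29.  -28.3 -27.4]
-20 63.1
-16 63.4
-12 63.7
-8 63.7
0 63.9
8 66.4
12 68.1
16 69.2
20 69.5
```

View pics/t7.png

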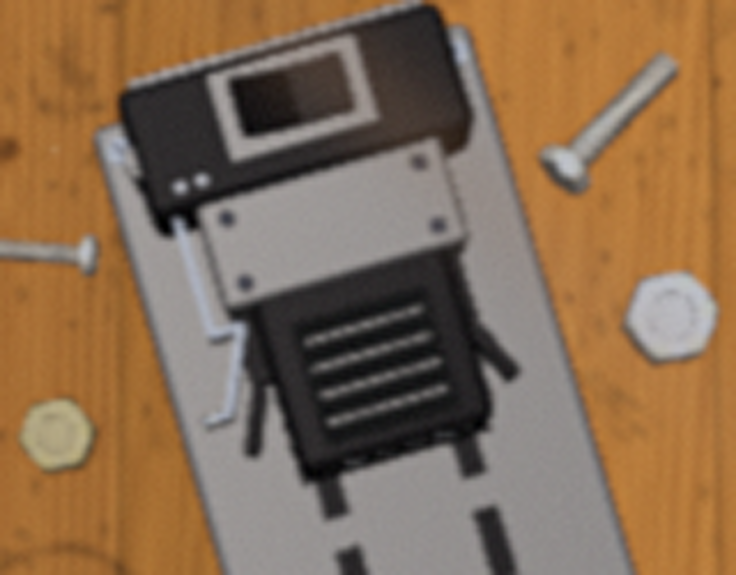

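The pack is home, the catch nose (240,328) is behind the shoulder, and the rocker's right half lies level at z 63.5. The bolt, nuts and screw have not moved.

```bash
python3 -c "
from bench import r
print(r.hand_in())"
```

```text
the job is handed in; nothing more can be done
None
```

The pack is fully home with the catch clicked in behind its shoulder, the rocker is pressed fully on, the bolt, nuts and screw were left where they lay, and the job was handed in at about 14 s of the 67 s allowed.

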